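# Release the work clamp: open the safety shutter and press the button under it

## Task

The weld is finished, so free the work clamp: on the long, low release box, slide the steel safety shutter sideways along its rails until it is clear of the button it covers, then press that button all the way down and let it come back up. Leave the shutter open, and do not touch the lamp switch box, the square box with the bare button.

Things in the scene. Friction and masses are not known exactly. Their poses are not given: they have to be found in the camera images.
- release_box: Clamp release box, fixed: long, low, grey, 90 (its x) x 150 (its y) x 40 mm high. Two steel rails run along y on its top, 6 mm wide, centred at x = +-37 mm, z = 40 to 54 mm, with a 68 mm wide way in between them. Origin: centre of its underside, on the table; z up. A steel shutter on the rails hides the button at its -y end at the start.
- shutter (a joint): Safety shutter: steel plate 86 (x) x 52 (y) mm on the rails, z = 55 to 59 mm, with an upright fin in its middle to push or pinch, 44 (x) x 10 (y) mm, z = 59 to 87 mm. Value: slide in m along the box's +y, 0 = closed, 0.070 = stop, clear of the button from 0.044. Fin centre in the box's frame: x = 0, y = -35 mm + value. Starts at 0 to 0.008; about 3 N slides it; stays where left.
- release_button (a joint): Release button under the shutter: black, round, 36 mm across, in a 48 mm steel collar (top at z = 44 mm), at x = 0, y = -35 mm in the box's frame; its top is at z = 53 mm when up. Value: how far it is pressed down in m, 0 = up, 0.007 = fully down. Sprung: 2 N starts it, 5 N holds it fully down; it comes back up by itself.
- lamp_box: Lamp switch box, fixed, to be left alone: grey, square, 80 x 80 x 50 mm high, with a bare black button on top (to z = 63 mm), no rails and no shutter. Origin: centre of its underside; z up. It and the release box stand one to the left and one to the right of the middle, either way round.
Things that resemble listed ones, but are neither listed nor needed, are in the scene too. What is shaped like the release_box but blue or orange is not meant.

How it is judged:
By the outcome, as a careful person would: the job done as asked, in the order asked, and still so for the second after the job is handed in, with the robot touching nothing.
It also fails if it takes over 34 s, if anything falls off the work surface, if the arm or the gripper's body presses on something with over 40 N, if the wrist force passes 120 N, or if a joint passes its speed limit or range.

## Robot

A 7-joint arm with a two-finger parallel gripper is mounted at the origin on the work surface. World frame = base frame: x ahead of the robot, y to its left, z up, the work surface at z = 0. Lengths are in m, angles in rad, forces in N, time in s.
With the tool pointing down it reaches from about 0.4 to 0.85 m from the base axis. Payload 4.5 kg.
Tool frame: the origin (TCP) lies midway between the tips of the shut fingers; the grasp point (between the pads) lies 19 mm behind it; y points along the fingers, z is the direction in which the jaws open and shut, and the axes are right-handed (so a half turn about y gives the same grasp; the last joint's range is limited). The gripper opens to 88 mm and grips with 3 to 60 N. Pads are 18 mm wide; open, the fingers measure 123 mm over their backs; the gripper's body (75 mm by 187 mm) begins 45 mm behind the grasp point.
Start: joints at [-1.295, 0.689, -0.195, 1.565, 0.157, 0.902, -0.215], TCP at [0.15, 0.607, 0.239] pointing down, gripper open.
Joint ranges: [-3.01, 3.01], [-0.46, 2.08], [-1.47, 1.51], [0.13, 2.56], [-1, 4.14], [0.04, 2.09], [-2.66, 2.66]. Speed limits (rad/s): [2.57, 2.57, 3.14, 3.14, 3.14, 3.14, 3.14].

## Interface

Orientations are given as a unit quaternion [x, y, z, w].
In Python, from plant import r, snapshot, get_calibration, job, boxes_of gives the robot as it stands. The module is installed in compiled form; this text tells all that it offers.
- The arm moves only by the shell command python3 -m handwheel 'ROWS' [OPENING] [FORCE]. ROWS is JSON, a list that holds one entry, the list of rows, each a list of 6 numbers: the shift along the tool's x, y, z as a fraction of full scale, then the turn, a rotation vector about the tool's x, y, z as a fraction of full scale. In form: [[[x, y, z, wx, wy, wz], ...]]. A call has 1 to 12 rows; each row is the pose to reach, as a shift and turn from the pose commanded when the call began, along the tool's axes at that moment, turning the shorter way round; what a row does not reach only later rows make up. Full scale, the value 1, is 100 cm for a shift and 180 degrees for a turn. A row lasts 1/12 s, in which the tool goes at most 41.7 mm and 7.16 degrees, less where a joint would pass 70% of its speed; a pose out of reach is approached as far as the arm can. A call with a number of a shift or a turn outside -1 to 1 is refused whole. A call with a gripper value outside its range is refused whole. OPENING is the opening, from -1 (shut) to 1 (fully open), set as the call begins (- or left out, the last holds). The fingers move at their own pace and stop on an object; FORCE is the grip in N (left out, the last holds). Time passes only in rows, so rows that repeat a pose let the fingers close. It gives the time, the measured TCP pose, the force and the opening at its end, in the units of the state.
- r.get_state(): the state, without advancing time (a new reading comes with each control period).
- snapshot(name): name is "scene" or "top" or "wrist"; returns the picture (480x640x3 uint8, red, green, blue); there is no depth.
- get_calibration(name): a dict with "fx", "fy", "cx", "cy" (pixels), "T" (4x4, takes a point from camera to world coordinates). Camera axes: x right, y down, z forward; pixel columns grow to the right and rows downward; lengths in m; the calibration is good to about 2 mm. A picture is of the moment at which its call begins: read the wrist's pose just before it. get_calibration takes no time and is no camera call; for the wrist camera it gives the pose at the moment of the call.
- job.finish_job(): hands the job in, once; it reports no verdict.
Trained networks look in the newest picture that a camera, given by its name, has taken for a name from the list of things; names that differ only in an ending like _2 or _b are one class to them, and where a whole thing is asked for, a point or a joint stands for the part that bears it (a point fixed in the world has none). Each returns a list of dicts, best first, with "confidence" (0 to 1); they miss things now and then, are a little off and sometimes report something else, mostly with a low value. They report only what shows in the picture. A call takes as long as a camera call. They do not tell look-alikes from the thing itself.
- boxes_of(thing, camera): "bbox" ([left, top, right, bottom] in pixels, round what is visible of it).
The state is a dict: "clock": time; "q": joint angles; "qd": joint speeds; "joint_torque": joint torques, N m; "tool_pos": TCP position; "eef_rot": TCP orientation; "contact_force": force on the tool from outside, world axes, zero at the start; "moment": the same for the moment, N m; "opening": opening from 0.0 (shut) to 1.0 (fully open).
Only numpy, scipy, OpenCV 4.12 (cv2) and the standard library are available. Lean on these libraries where they do the work, as an engineer would, in place of code of your own. Each camera call takes 0.05 s, during which the arm holds its last target. There are 200 camera calls.

## Working session

There is one attempt and no reset: what is moved stays moved. The work goes in short steps, Python scripts to look and compute and a shell command to move; the robot and the scene stay as the last step left them, time stands still between calls to the robot, and variables do not carry over. Pictures are saved under pics/ and viewed, about 8 in all and at most 12, crops included, and the job is handed in when it is done.

```bash
mkdir -p pics; python3 - <<'E'
from plant import r,snapshot,get_calibration,boxes_of
import cv2,numpy as np
np.set_printoptions(precision=4,suppress=True)
for n in("top","scene"):
    im=snapshot(n); cv2.imwrite(f"pics/{n}0.png",im[:,:,::-1])
    for t in("release_box","shutter","lamp_box"): print(n,t,[(np.round(b["bbox"]).tolist(),round(b["confidence"],2)) for b in boxes_of(t,n)])
    c=get_calibration(n); print(c["fx"],c["cx"],c["cy"],np.array(c["T"]))
s=r.get_state(); print(s["clock"],s["tool_pos"],s["eef_rot"],s["opening"])
E
```

```text
top release_box [([241.0, 169.0, 322.0, 227.0], 0.97), ([232.0, 255.0, 316.0, 316.0], 0.93), ([374.0, 220.0, 463.0, 290.0], 0.84), ([129.0, 323.0, 212.0, 367.0], 0.84)]
top shutter [([282.0, 169.0, 314.0, 214.0], 0.87), ([416.0, 220.0, 456.0, 272.0], 0.83), ([174.0, 324.0, 204.0, 372.0], 0.74), ([269.0, 256.0, 306.0, 308.0], 0.62)]
top lamp_box [([446.0, 133.0, 495.0, 178.0], 0.66)]
619.0252723616252 322.2417503031691 245.1928589765789 [[-0.0141 -0.993   0.1172  0.2532]
 [-0.9996  0.0171  0.0242  0.0543]
 [-0.0261 -0.1168 -0.9928  1.2868]
 [ 0.      0.      0.      1.    ]]
scene release_box [([427.0, 143.0, 502.0, 191.0], 0.84), ([324.0, 261.0, 408.0, 318.0], 0.79), ([334.0, 181.0, 415.0, 239.0], 0.7), ([193.0, 201.0, 273.0, 266.0], 0.64)]
scene shutter [([336.0, 262.0, 368.0, 311.0], 0.77), ([341.0, 186.0, 381.0, 228.0], 0.76), ([195.0, 215.0, 230.0, 254.0], 0.76), ([436.0, 139.0, 462.0, 176.0], 0.64)]
scene lamp_box [([135.0, 300.0, 187.0, 352.0], 0.92), ([330.0, 262.0, 367.0, 309.0], 0.21)]
515.5542611696142 317.0600378593214 237.3753512183434 [[-0.0216  0.8763 -0.4813  0.9104]
 [ 0.9997  0.0142 -0.0189  0.09  ]
 [-0.0098 -0.4815 -0.8764  0.9701]
 [ 0.      0.      0.      1.    ]]
0.4 [0.1496 0.6068 0.2386] [ 0.702  -0.0853  0.0853 -0.7019] 0.9983682949372692
```

View pics/top0.png

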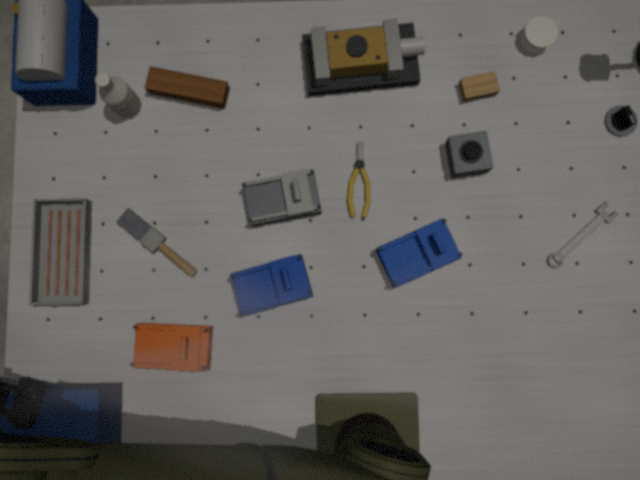

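View pics/scene0.png

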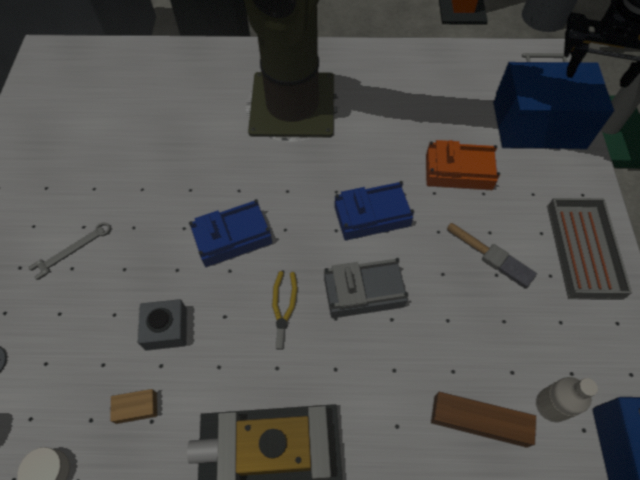

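Candidates in the top view: grey box (281,197), blue boxes (272,285) and (418,253), and an orange box (173,347). The square lamp box is at (469,154). I choose the grey one, since blue and orange are excluded, and will check it in a close crop of both views.

```bash
python3 - <<'E'
import cv2,numpy as np
a=cv2.imread("pics/top0.png")[160:235,232:332]; b=cv2.imread("pics/scene0.png")[250:325,317:417]
f=lambda x:cv2.resize(cv2.convertScaleAbs(x,alpha=1.7),None,fx=8,fy=8,interpolation=cv2.INTER_CUBIC)[:,:]
cv2.imwrite("pics/c1.png",cv2.resize(np.vstack([f(a),f(b)]),(800,1200))[:600]);cv2.imwrite("pics/c2.png",f(b))
E
```

```text
(no output)
```

View pics/c1.png

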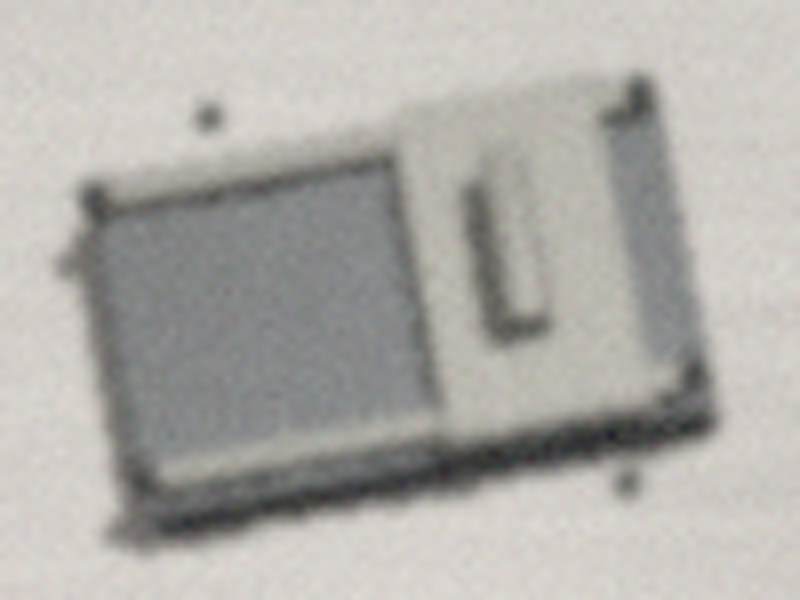

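View pics/c2.png

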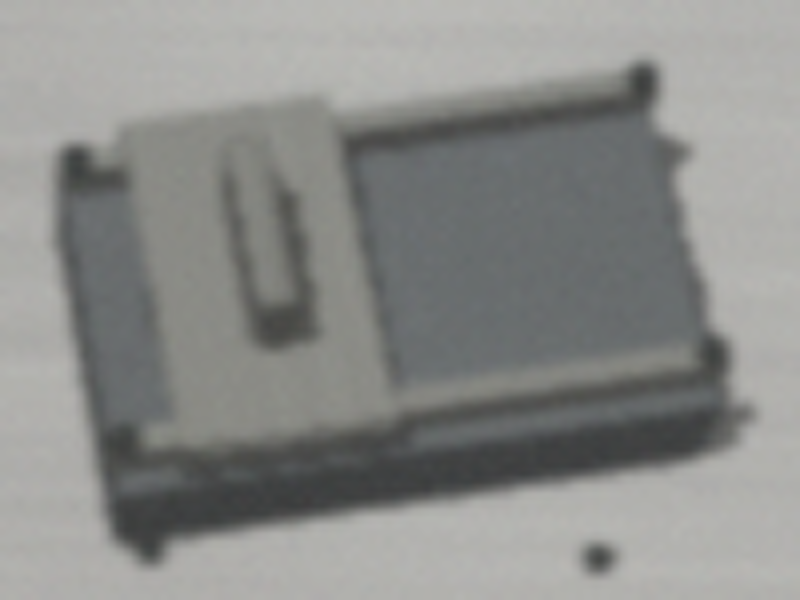

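The crop confirms it: a grey box with rails and a steel shutter at its right end in the top view (world -y), with the fin at about (295,190). I'll fit the pose from the shutter plate corners and box corners in both views.

```bash
cat > h.py <<'E'
import numpy as np, cv2
from scipy.optimize import least_squares
from scipy.spatial.transform import Rotation as R
from plant import r,snapshot,get_calibration,boxes_of
np.set_printoptions(precision=4,suppress=True)
def proj(c,P):
    T=np.array(c["T"]); p=(np.atleast_2d(P)-T[:3,3])@T[:3,:3]
    return np.c_[c["fx"]*p[:,0]/p[:,2]+c["cx"],c["fy"]*p[:,1]/p[:,2]+c["cy"]]
def world(v,P,S):
    P=np.array(P,float)+np.outer(S,[0,v[3],0])
    return P@R.from_euler("z",v[2]).as_matrix().T+[v[0],v[1],0]
def fit(obs,x0):  # obs: list of (calib, [(x,y,z,moves,u,v)]) in m
    def f(v):
        o=[]
        for c,A in obs:
            A=np.array(A,float); o.append((proj(c,world(v,A[:,:3],A[:,3]))-A[:,4:]).ravel())
        return np.concatenate(o)
    s=least_squares(f,x0,loss="soft_l1"); return s.x,f(s.x).reshape(-1,2)
E
python3 - <<'E'
from h import *
px=lambda u,v,o:((u+.5)/8-.5+o[0],(v+.5)/8-.5+o[1])
t=(232,160);s=(317,250); y0=-.035
def pl(sx,sy,u,v,o): return (sx*.043,y0+sy*.026,.059,1,*px(u,v,o))
top=[pl(1,1,398,105,t),pl(-1,1,440,445,t),pl(-1,-1,655,402,t),pl(1,-1,596,80,t),
 (.034,.075,.04,0,*px(100,215,t)),(-.034,-.075,.04,0,*px(700,355,t))]
sc=[pl(-1,-1,122,130,s),pl(-1,1,325,97,s),pl(1,1,398,412,s),pl(1,-1,178,440,s),
 (.045,-.075,.04,0,*px(110,500,s)),(.045,.075,.04,0,*px(722,410,s)),(-.034,-.075,.04,0,*px(75,190,s))]
ct,cs=get_calibration("top"),get_calibration("scene")
for o in([(ct,top),(cs,sc)],[(ct,top)],[(cs,sc)]):
    v,e=fit(o,[.55,.1,0.1,0]); print(v);print(e.round(1).tolist())
v,e=fit([(ct,top),(cs,sc)],[.55,.1,0.1,0])
print("fin",world(v,[[0,-.035,.087]],[1]),"btn",world(v,[[0,-.035,.053]],[0]))
st=r.get_state();M=R.from_quat(st["eef_rot"]).as_matrix();print(st["tool_pos"],M)
c=get_calibration("wrist");print(c["fx"],np.array(c["T"]),M.T@(np.array(c["T"])[:3,3]-st["tool_pos"]))
E
```

```text
[0.5034 0.1661 0.1573 0.0019]
[[-0.3, 0.4], [1.4, -0.9], [-0.0, -0.0], [0.2, -0.9], [-0.7, -0.1], [1.7, 1.8], [0.2, -1.3], [1.0, -0.5], [-0.2, 0.7], [0.1, 0.8], [0.2, -1.0], [0.8, 0.0], [-1.3, 0.4]]
[0.5033 0.1667 0.1518 0.002 ]
[[-0.5, 0.4], [1.0, -0.8], [-0.4, 0.2], [0.0, -0.8], [-1.0, -0.3], [1.3, 2.1]]
[0.5034 0.1658 0.1618 0.0017]
[[-0.1, -1.1], [0.7, -0.5], [-0.3, 0.7], [-0.1, 1.0], [0.2, -0.8], [0.7, -0.1], [-1.5, 0.6]]
fin [[0.5085 0.1334 0.087 ]] btn [[0.5088 0.1315 0.053 ]]
[0.1496 0.6068 0.2386] [[ 0.9709 -0.      0.2394]
 [-0.2394 -0.0002  0.9709]
 [ 0.     -1.     -0.0002]]
427.4575132746057 [[ 0.239   0.9196  0.3119  0.068 ]
 [ 0.971  -0.2263 -0.0769  0.6281]
 [-0.0002  0.3212 -0.947   0.3843]
 [ 0.      0.      0.      1.    ]] [-0.0843 -0.1457  0.0011]
```

```bash
python3 -m handwheel '[[[0.474,0,-0.404,0,-0.127,0],[0.474,0,-0.404,0,-0.127,0],[0.474,0,-0.404,0,-0.127,0],[0.474,0,-0.404,0,-0.127,0],[0.474,0,-0.404,0,-0.127,0],[0.474,0,-0.404,0,-0.127,0],[0.474,0,-0.404,0,-0.127,0],[0.474,0,-0.404,0,-0.127,0],[0.474,0,-0.404,0,-0.127,0],[0.474,0,-0.404,0,-0.127,0],[0.474,0,-0.404,0,-0.127,0],[0.474,0,-0.404,0,-0.127,0]]]' -1 20
python3 - <<'E'
from h import *
s=r.get_state();M=R.from_quat(s["eef_rot"]).as_matrix()
d=np.array([.5137,.1009,.239])-s["tool_pos"]
print(s["clock"],s["tool_pos"],s["q"],"shift",M.T@d,"yaw left deg",99.0-np.degrees(np.arctan2(M[1,2],M[0,2])))
E
```

```text
clock: 1.4
tool_pos: [0.4425, 0.199, 0.239]
eef_rot: [-0.705, -0.056, 0.055, 0.705]
contact_force: [1.0, 0.5, 1.7]
opening: 0.115
1.4 [0.4425 0.199  0.239 ] [-0.2737  0.5252 -0.3743  1.9709  0.29    0.6963  0.9017] shift [ 0.055  -0.     -0.1081] yaw left deg -0.009569807970336797
```

```bash
python3 -m handwheel '[[[0.055,0,-0.108,0,0,0],[0.055,0,-0.108,0,0,0],[0.055,0,-0.108,0,0,0],[0.055,0,-0.108,0,0,0],[0.055,0,-0.108,0,0,0],[0.055,0,-0.108,0,0,0],[0.055,0,-0.108,0,0,0],[0.055,0,-0.108,0,0,0]]]'
python3 - <<'E'
from h import *
s=r.get_state();M=R.from_quat(s["eef_rot"]).as_matrix()
c=get_calibration("wrist");im=snapshot("wrist")
np.save("wc.npy",np.array(c["T"]))
v=[.5034,.1661,.1573,.0019]
im2=cv2.convertScaleAbs(im[:,:,::-1],alpha=1.5)
for P,S in(((.043,-.009,.059),1),((-.043,-.009,.059),1),((-.043,-.061,.059),1),((.043,-.061,.059),1),((.022,-.03,.087),1),((-.022,-.03,.087),1),((-.022,-.04,.087),1),((.022,-.04,.087),1),((.045,.075,.04),0),((-.045,.075,.04),0),((-.045,-.075,.04),0)):
    u=proj(c,world(v,[P],[S]))[0]; print(P,u); cv2.circle(im2,tuple(int(round(a)) for a in u),2,(0,0,255),-1)
cv2.imwrite("pics/w1.png",im2)
print(s["clock"],s["tool_pos"],M,s["contact_force"],s["opening"])
E
```

```text
clock: 2.07
tool_pos: [0.5118, 0.1046, 0.2389]
eef_rot: [-0.705, -0.057, 0.057, 0.705]
contact_force: [0.1, -0.3, 0.7]
opening: 0.005
(0.043, -0.009, 0.059) [387.3126 266.8024]
(-0.043, -0.009, 0.059) [393.3368 160.4587]
(-0.043, -0.061, 0.059) [324.3065 160.2012]
(0.043, -0.061, 0.059) [323.734  266.5933]
(0.022, -0.03, 0.087) [365.9307 254.1622]
(-0.022, -0.03, 0.087) [368.2153 195.5956]
(-0.022, -0.04, 0.087) [354.0717 195.5449]
(0.022, -0.04, 0.087) [352.4186 254.1171]
(0.045, 0.075, 0.04) [479.2285 261.1859]
(-0.045, 0.075, 0.04) [493.0312 155.1536]
(-0.045, -0.075, 0.04) [304.1523 154.4448]
2.0667 [0.5118 0.1046 0.2389] [[ 0.9871 -0.0003 -0.16  ]
 [ 0.16    0.0008  0.9871]
 [-0.0001 -1.      0.0008]] [ 0.109  -0.3109  0.7177] 0.004844568228056317
```

View pics/w1.png

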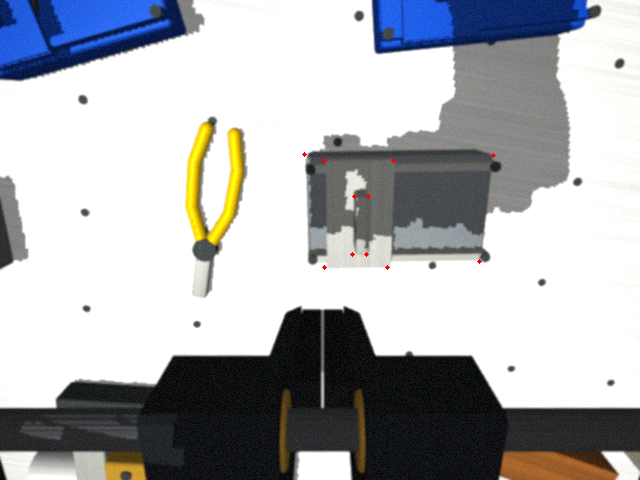

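The wrist view shows the grey shutter at columns 326–391 and the fin at about (362,224). The projected fit agrees within about 3 px. The shut fingertips sit at column 322, on the fin's -y side, so I descend.

```bash
python3 -m handwheel '[[[0.001,0.04,-0.004,0,0,0],[0.001,0.08,-0.004,0,0,0],[0.001,0.11,-0.004,0,0,0],[0.001,0.135,-0.004,0,0,0],[0.001,0.15,-0.004,0,0,0],[0.001,0.16,-0.004,0,0,0],[0.001,0.17,-0.004,0,0,0],[0.001,0.17,-0.004,0,0,0],[0.001,0.17,-0.004,0,0,0]]]'
```

```text
clock: 2.87
tool_pos: [0.5144, 0.0994, 0.069]
eef_rot: [-0.705, -0.056, 0.056, 0.705]
contact_force: [0.3, -0.6, 0.7]
opening: 0.002
```

```bash
python3 -m handwheel '[[[0,0,0.007,0,0,0],[0,0,0.014,0,0,0],[0,0,0.021,0,0,0],[0,0,0.028,0,0,0],[0,0,0.035,0,0,0],[0,0,0.042,0,0,0],[0,0,0.049,0,0,0],[0,0,0.056,0,0,0],[0,0,0.062,0,0,0],[0,0,0.068,0,0,0],[0,0,0.073,0,0,0],[0,0,0.076,0,0,0]]]'
python3 - <<'E'
from h import *
for n in("top","scene"):
    im=snapshot(n); cv2.imwrite(f"pics/{n}1.png",im[:,:,::-1])
a=cv2.imread("pics/top1.png")[150:250,222:342];b=cv2.imread("pics/scene1.png")[240:340,307:427]
cv2.imwrite("pics/m1.png",cv2.resize(cv2.convertScaleAbs(np.hstack([a,b]),alpha=1.6),None,fx=3.3,fy=3.3))
E
```

```text
clock: 3.87
tool_pos: [0.5019, 0.1749, 0.0686]
eef_rot: [-0.705, -0.056, 0.056, 0.705]
contact_force: [-0.8, -2.0, 1.6]
opening: 0.003
```

View pics/m1.png

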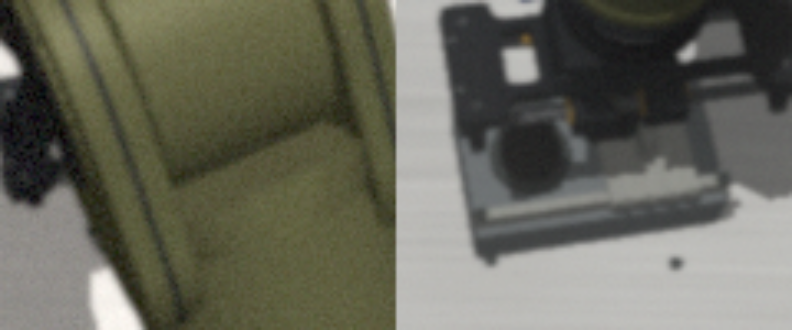

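The scene view shows the shutter moved right and the whole black button uncovered at about (530,155) in the crop. I back off to above the button.

```bash
python3 -m handwheel '[[[0,0,-0.01,0,0,0],[0,-0.005,-0.025,0,0,0],[0,-0.005,-0.04,0,0,0],[0,-0.005,-0.044,0,0,0],[0,-0.005,-0.044,0,0,0],[0,-0.005,-0.044,0,0,0]]]'
python3 - <<'E'
from h import *
s=r.get_state();M=R.from_quat(s["eef_rot"]).as_matrix()
print("to button",M.T@(np.array([.5088,.1315,.053])-s["tool_pos"]),s["contact_force"])
cv2.imwrite("pics/w2.png",cv2.convertScaleAbs(snapshot("wrist")[:,:,::-1],alpha=1.3))
E
```

```text
clock: 4.47
tool_pos: [0.5094, 0.131, 0.0736]
eef_rot: [-0.705, -0.055, 0.055, 0.705]
contact_force: [-0.5, 0.2, 0.6]
opening: 0.007
to button [-0.0005  0.0206  0.0006] [-0.4927  0.195   0.5524]
```

View pics/w2.png

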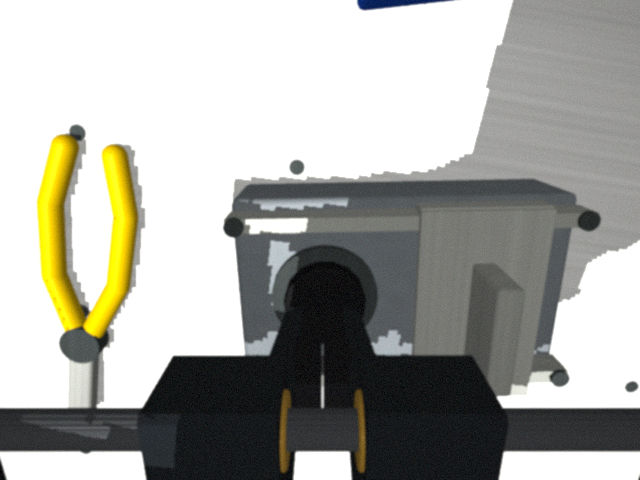

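The shutter is open at columns 415–560, well clear, and the fingers are centred on the button at column 323. I press.

```bash
python3 -m handwheel '[[[0,0.01,0,0,0,0],[0,0.018,0,0,0,0],[0,0.021,0,0,0,0],[0,0.023,0,0,0,0],[0,0.025,0,0,0,0],[0,0.027,0,0,0,0],[0,0.028,0,0,0,0],[0,0.028,0,0,0,0]]]'
```

```text
clock: 5.18
tool_pos: [0.5089, 0.1315, 0.0464]
eef_rot: [-0.705, -0.056, 0.056, 0.705]
contact_force: [-3.3, 2.5, 8.0]
opening: 0.004
```

```bash
python3 -m handwheel '[[[0,0.001,0,0,0,0],[0,0.002,0,0,0,0],[0,0.002,0,0,0,0],[0,0.002,0,0,0,0]]]'
```

```text
clock: 5.52
tool_pos: [0.5089, 0.1315, 0.0462]
eef_rot: [-0.705, -0.056, 0.055, 0.705]
contact_force: [-6.7, 1.7, 26.9]
opening: 0.002
```

The force rose from 8 to 27 N with no further travel, so the button is at its stop. I release straight up.

```bash
python3 -m handwheel '[[[0,-0.005,0,0,0,0],[0,-0.012,0,0,0,0],[0,-0.03,0,0,0,0],[0,-0.06,0,0,0,0],[0,-0.1,0,0,0,0],[0,-0.14,0,0,0,0],[0,-0.18,0,0,0,0],[0,-0.2,0,0,0,0],[0,-0.2,0,0,0,0],[0,-0.2,0,0,0,0]]]'
python3 - <<'E'
from h import *
cv2.imwrite("pics/w3.png",cv2.convertScaleAbs(snapshot("wrist")[:,:,::-1],alpha=1.3))
print(r.get_state()["contact_force"])
E
```

```text
clock: 6.35
tool_pos: [0.5098, 0.1299, 0.2445]
eef_rot: [0.705, 0.056, -0.054, -0.705]
contact_force: [0.2, 0.0, -0.3]
opening: 0.002
[-0.6318  0.5408 -0.3531]
```

View pics/w3.png

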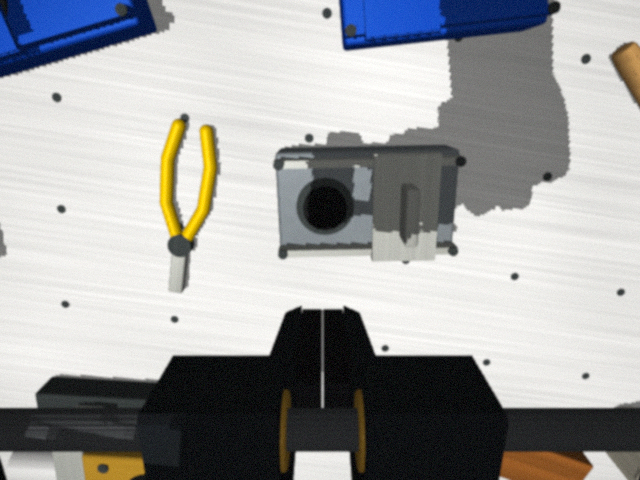

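The shutter is at columns 372–437, open by about 64 mm. The button at (325,206) is uncovered and nothing touches it. I hand in.

```bash
python3 -c "
from plant import job
print(job.finish_job())"
```

```text
the job is handed in; nothing more can be done
None
```

The job is done and handed in. On the grey release box I pushed the shutter open with the shut fingers, pressed the button down to its stop, then lifted straight off.

- **Shutter:** the last wrist picture, taken after lifting off, shows it left open by about 64 mm; clear of the button is 44 mm.
- **Button press:** the fingertips reached z = 46.2 mm, matching full travel, and the force rose from 8 to 27 N with almost no further movement.
- **Button return:** I did not measure it coming back up. It is sprung, nothing touches it, and the wrist force after lifting was about zero.
- **Lamp switch box:** the arm never went near it.

The robot's clock read about 6.4 s at the last check. None of the checks failed or disagreed; the box position fitted from the fixed cameras agreed with the wrist view to about 2 mm.

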